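Load a chromatography developing tank from the plate rack

ROBOT

A 6-joint arm with a two-finger parallel gripper is mounted at the origin on the work surface. World frame = base frame: x ahead of the robot, y to its left, z up, the work surface at z = 0. Lengths are in m, angles in rad, forces in N, time in s.
With the tool pointing down it reaches from about 0.325 to 0.875 m from the base axis. Payload 4.4 kg.
Tool frame: the origin (TCP) lies where the fingers leave the gripper's body, on its centre line; the fingertips stand 73 mm ahead of it and the grasp point (between the pads) lies 54 mm ahead of it; z points along the fingers, y is the line along which they close (so a half turn about z gives the same grasp; the last joint's range is limited). The gripper opens to 85 mm and grips with 20 to 120 N. Pads are 22 mm wide; open, the fingers measure 114 mm over their backs; the gripper's body (76 mm by 85 mm) begins 54 mm behind the grasp point. The pads swing forward as they close: fully open they stand 13 mm farther back than shut.
Start: joints at [-1.478, 0.207, 1.542, -0, 1.393, -0.15], TCP at [0.139, -0.558, 0.304] pointing down, gripper open.
Joint ranges: [-2.73, 2.73], [-0.86, 2.22], [0.23, 2.46], [-1.11, 4.25], [0.08, 2.63], [-2.82, 2.82]. Speed limits (rad/s): [2.79, 2.79, 3.14, 3.14, 3.14, 3.14].

INTERFACE

Orientations are given as [roll, pitch, yaw] about the fixed x, y, z axes, in that order (R = Rz(yaw) Ry(pitch) Rx(roll)).
In Python, from rig import telemetry, cams, workorder gives the robot as it stands. The module is installed in compiled form; this text tells all that it offers.
- The arm moves only by the tool arm_command, never from a script. Its argument "deltas" is a list of rows, each a list of 2 entries, a list of its own where there are three numbers: the shift along the tool's x, y, z in cm, then the turn, a rotation vector about the tool's x, y, z in degrees. A call has 1 to 12 rows; each row is the pose to reach, as a shift and turn from the pose commanded when the call began, along the tool's axes at that moment; what a row does not reach only later rows make up. A row lasts 1/8 s, in which the tool goes at most 62.5 mm and 10.7 degrees, less where a joint would pass 70% of its speed; a pose out of reach is approached as far as the arm can. A call with a gripper value outside its range is refused whole. "hand" is the opening, from -1 (shut) to 1 (fully open), set as the call begins (left out, the last holds). The fingers move at their own pace and stop on an object; the grip force is fixed at half the most. Time passes only in rows, so rows that repeat a pose let the fingers close. It gives the time, the measured TCP pose, the force, the opening and the grip force at its end, in the units of the state.
- telemetry.read_state(): the state, without advancing time (a new reading comes with each control period).
- cams.camera(name): name is "side" or "top" or "wrist"; returns (picture, depth): 400x640x3 uint8, blue, green, red; 400x640 float32, m along the optical axis (not along the pixel's ray), 0 where there is no reading.
- cams.calibration(name): a dict with "camera_matrix" (3x3 intrinsics, pixels), "eye" and "rotation" of the camera in the world; the wrist camera has in their place "T_tool_cam" (4x4, takes a point from camera to tool coordinates, whose origin is the TCP and whose axes are the flange's). Camera axes: x right, y up, looking along -z (the intrinsics and any distortion apply to the point x, -y, -z); pixel columns grow to the right and rows downward; lengths in m; the calibration is good to about 2 mm. The wrist camera is an equidistant fisheye: a pixel r from the principal point sees the ray r / f radians off the axis. A picture is of the moment at which its call begins: read the wrist's pose just before it. calibration takes no time and is no camera call.
- workorder.job_done(): hands the job in; it is judged then, once.
Trained networks look in the newest picture that a camera, given by its name, has taken for a name from the list of things; names that differ only in an ending like _2 or _b are one class to them, and where a whole thing is asked for, a point or a joint stands for the part that bears it (a point fixed in the world has none). Each returns a list of dicts, best first, with "conf" (0 to 1); they miss things now and then, are a little off and sometimes report something else, mostly with a low value. They report only what shows in the picture. A call takes as long as a camera call. They do not tell look-alikes from the thing itself.
- cams.spot_in(camera, label): "centre" ([column, row] in pixels, amid what is visible of it).
- cams.outline_of(camera, label): "region" (400x640 bool, what is visible of it) and "centre" ([column, row] in pixels, amid what is visible of it).
- cams.tip_of(camera, label): "centre" ([column, row] in pixels: a listed point, or the origin of a listed thing).
The state is a dict: "t": time; "joint_positions": joint angles; "qd": joint speeds; "joint_efforts": joint torques, N m; "eef_pos": TCP position; "tcp_rot": TCP orientation; "ft_force": force on the tool from outside, world axes, zero at the start; "ft_torque": the same for the moment, N m; "gripper_width": finger opening in m; "grasp_force": force on a finger pad.
Only numpy, scipy, OpenCV 4.12 (cv2) and the standard library are available. Lean on these libraries where they do the work, as an engineer would, in place of code of your own. Each camera call takes 0.05 s, during which the arm holds its last target. There are 200 camera calls.

TASK

Slide the fresh plate (plain white coating with one thin dark green line near its foot) up out of the slotted drying rack by its top edge, and stand it on its foot in the glass tank, leaning with its glass back on a long wall so that the coated side faces inward and slightly up. Then close the tank by setting the steel lid squarely on its rim so that it covers the opening. Do not drop the plate; leave the two finished plates in the rack, do not shove the rack or the tank, and leave everything else on the bench where it is.

Things in the scene. Friction and masses are not known exactly. Their poses are not given: they have to be found in the camera images.
- plate_fresh: Fresh chromatography plate: 100 mm wide (y), 100 high (z), 8 thick (x): 5 mm greenish glass on the -x side, 3 mm white coating on the +x side with one thin dark green line 15 mm above the foot; about 150 g. Origin: middle of its foot; z up the plate, x out of the coated face. Starts upright in one of three rack grooves, foot on the rack's base plate, coating away from the robot.
- plate_fresh_top (a point): Middle of the fresh plate's top edge, 100 mm above its foot. The top edge stands free 40 mm above the rack's cheeks: grip the plate there across its 8 mm thickness (along its x).
- plate_run_a: A finished plate in the rack, same size and frame as the fresh one, with olive, green, yellow bands across its coating and an orange band along its top edge (also seen from above). Stays in the rack.
- plate_run_b: The other finished plate in the rack, same size, frame and bands. Stays in the rack.
- rack: Loose aluminium rack, 1.3 kg, 210 mm (x) by 124 (y). 6 mm base; grooved cheeks along both long sides, to 66 mm high. 9 pairs of grooves, 11 mm wide, 20 mm apart along x, take the outer 6 mm of a plate's side edges with 1.5 to 2.5 mm play. The plates stand at x = -80, 0, +80 mm in any order, square to the rack; one is free after rising 60 mm. Origin: centre of underside, z up.
- tank: Open clear glass tank, loose, 0.9 kg, outside 100 mm (x) by 130 (y), 115 high; walls 5, floor 6 thick; inside 90 x 120, 109 deep. The long walls are at its -x and +x sides; the plate's width goes along y, it leans along x and ends wholly below the rim. A fully open gripper may not fit inside: open it only part way there. Origin: centre of underside, z up.
- tank_rim (a point): Centre of the tank's mouth, at rim height, 115 mm above its underside.
- lid: Flat stainless steel lid, 120 mm (its x) by 150 mm (its y), 4 mm thick, 0.45 kg, lying on the bench handle up. It goes on the tank with its long side along the tank's long side (either way round), overhanging the outside by 10 mm all round. Origin at the centre of the underside, z up.
- lid_handle (a point): Middle of the lid's black bar handle, 30 mm above the lid's underside. The bar is 72 mm long (lid's y), 14 mm wide (lid's x), from 21 to 39 mm above the underside, on two posts; pinch it across its 14 mm (along the lid's x).
- solvent_bottle: Amber bottle with a blue cap, 72 mm diameter, 190 mm high (origin at the centre of its underside, z up).
- beaker: Glass beaker, 72 mm diameter, 90 mm high (origin at the centre of its underside, z up).
- sample_jar: Small amber jar with a white cap, 56 mm diameter, 75 mm high (origin at the centre of its underside, z up).
- wash_bottle: White plastic bottle with a red cap, 68 mm diameter, 170 mm high (origin at the centre of its underside, z up).
- tweezers: Steel tweezers lying flat, 136 mm long (along its x) (origin at the centre of its underside, z up).
There are look-alikes about, which are no part of the job. Leave any red look-alike of the tank alone.

How it is judged:
By the outcome, as a careful person would: the job done as asked, in the order asked, and still so for the second after the job is handed in, with the robot touching nothing.
It also fails if it takes over 58 s, if anything falls off the work surface, if the arm or the gripper's body presses on something with over 40 N, if the wrist force passes 120 N, or if a joint passes its speed limit or range.

## Working session

There is one attempt and no reset: what is moved stays moved. The work goes in short steps, Python scripts to look and compute and a tool call to move; the robot and the scene stay as the last step left them, time stands still between calls to the robot, and variables do not carry over. Pictures are saved under pics/ and viewed, at most 10 in all, crops included, and the job is handed in when it is done.

Besides the shell and the picture viewer there is one more tool, called after ">>>" as name(argument=value, ...), one argument or row to a line, values as JSON. arm_command: Moves the arm, as the interface text tells. Its arguments: {"type":"object","properties":{"deltas":{"type":"array","items":{"type":"array"}},"hand":{"type":"number"}},"required":["deltas"]}

```bash
ls; mkdir -p pics
cat > h.py <<'E'
import numpy as np, cv2
from rig import telemetry, cams, workorder
from scipy.spatial.transform import Rotation as R
def cloud(name, depth):
    c=cams.calibration(name); K=np.array(c["camera_matrix"]); 
    v,u=np.mgrid[0:400,0:640].astype(float)
    x=(u-K[0,2])/K[0,0]; y=(v-K[1,2])/K[1,1]
    P=np.stack([x*depth,-y*depth,-depth],-1)
    return P@np.array(c["rotation"]).T+np.array(c["eye"])
E
python3 - <<'E'
from h import *
for n in("top","side"):
    im,d=cams.camera(n); cv2.imwrite(f"pics/{n}0.png",im); np.savez(f"{n}0.npz",im=im,d=d)
    print(n,cams.calibration(n))
    P=cloud(n,d)
    for l in("plate_fresh","plate_fresh_top","rack","tank","tank_rim","lid","lid_handle"):
        for o in cams.tip_of(n,l)[:3]:
            u,v=[int(round(a)) for a in o["centre"]]
            print(l,round(o["conf"],2),(u,v),P[min(v,399),min(u,639)].round(3))
s=telemetry.read_state();print(s)
print(cams.calibration("wrist"))
E
```

```text
pics
top {'camera_matrix': array([[370.92254564,   0.        , 323.67969588],
       [  0.        , 370.92254564, 202.23467622],
       [  0.        ,   0.        ,   1.        ]]), 'eye': array([ 0.37691103, -0.0059621 ,  1.36223186]), 'rotation': array([ 1.34349682e-01, -6.58213400e-04, -1.57294545e+00])}Traceback (most recent call last):
  File "<stdin>", line 5, in <module>
  File "h.py", line 9, in cloud
    return P@np.array(c["rotation"]).T+np.array(c["eye"])
           ~~~~~~~~~~~~~~~~~~~~~~~~~~~^~~~~~~~~~~~~~~~~~~
ValueError: operands could not be broadcast together with shapes (400,640) (3,)
```

```bash
sed -i 's/np.array(c\["rotation"\]).T/R.from_euler("xyz",c["rotation"]).as_matrix().T/' h.py
python3 - <<'E'
from h import *
for n in("top","side"):
    im,d=cams.camera(n); cv2.imwrite(f"pics/{n}0.png",im); np.savez(f"{n}0.npz",im=im,d=d)
    P=cloud(n,d)
    print(n,cams.calibration(n), P[5,5],P[395,320])
    for l in("plate_fresh","plate_fresh_top","rack","tank","tank_rim","lid","lid_handle"):
        for o in cams.tip_of(n,l)[:3]:
            u,v=[int(round(a)) for a in o["centre"]]
            print(l,round(o["conf"],2),(u,v),P[min(v,399),min(u,639)].round(3))
s=telemetry.read_state();print(s)
print(cams.calibration("wrist"))
E
```

```text
top {'camera_matrix': array([[370.92254564,   0.        , 323.67969588],
       [  0.        , 370.92254564, 202.23467622],
       [  0.        ,   0.        ,   1.        ]]), 'eye': array([ 0.37691103, -0.0059621 ,  1.36223186]), 'rotation': array([ 1.34349682e-01, -6.58213400e-04, -1.57294545e+00])} [ 1.63633779  1.62286684 -0.38670424] [0.01262772 0.0036375  0.34827275]
plate_fresh 0.7 (284, 230) [0.458 0.137 0.011]
plate_fresh_top 0.64 (277, 224) [0.473 0.151 0.106]
plate_fresh_top 0.4 (436, 219) [ 0.495 -0.41   0.035]
rack 0.77 (285, 206) [0.546 0.135 0.01 ]
rack 0.27 (282, 206) [0.547 0.147 0.004]
tank 0.92 (327, 253) [ 0.375 -0.019  0.005]
tank 0.81 (361, 201) [ 0.564 -0.145  0.007]
tank 0.79 (458, 273) [ 0.302 -0.492 -0.   ]
tank_rim 0.98 (365, 196) [ 0.583 -0.16   0.007]
tank_rim 0.91 (474, 273) [ 0.302 -0.545  0.011]
tank_rim 0.83 (329, 253) [ 0.375 -0.026  0.005]
lid 0.95 (432, 222) [ 0.484 -0.395  0.037]
lid_handle 0.91 (434, 220) [ 0.49  -0.401  0.043]
side {'camera_matrix': array([[434.68732743,   0.        , 313.46514829],
       [  0.        , 434.68732743, 202.56955
[... 1339 characters left out ...]
force': array([-0.06336031,  0.10963425,  0.41631658]), 'ft_torque': array([0.01219869, 0.01098446, 0.05487717]), 'grasp_force': 0.0, 'gripper_width': 0.08545647373038873}
{'camera_matrix': array([[309.70691629,   0.        , 321.2455789 ],
       [  0.        , 309.70691629, 200.32146087],
       [  0.        ,   0.        ,   1.        ]]), 'T_tool_cam': array([[-2.28626826e-04,  9.46998505e-01,  3.21237886e-01,
         8.21704292e-02],
       [ 9.99999615e-01, -5.54753777e-05,  8.75244951e-04,
         1.39819561e-04],
       [ 8.46676453e-04,  3.21237963e-01, -9.46998128e-01,
        -7.05244424e-02],
       [ 0.00000000e+00,  0.00000000e+00,  0.00000000e+00,
         1.00000000e+00]])}
```

View pics/top0.png

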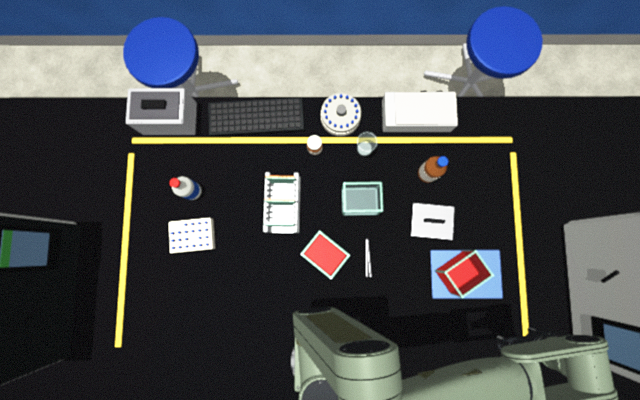

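View pics/side0.png

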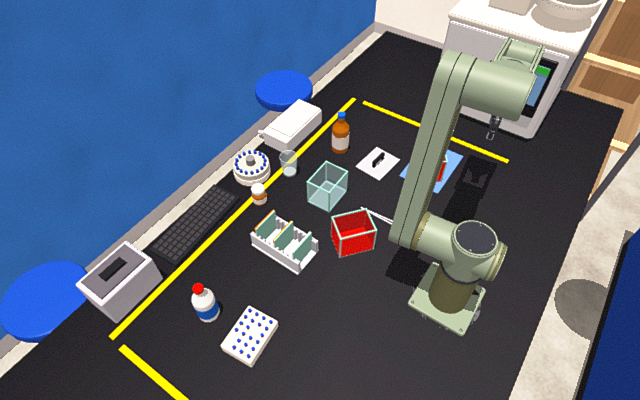

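Run:
```python
from h import *
t=np.load("top0.npz");s=np.load("side0.npz")
a=cv2.resize(t["im"][160:250,250:400],None,fx=5,fy=5)
b=cv2.resize(s["im"][150:280,240:390],None,fx=4,fy=4)
o=np.zeros((450+0,750,3),np.uint8);o[:]=a
cv2.imwrite("pics/a.png",o);cv2.imwrite("pics/b.png",b)
def rect(P,m,name):
    q=P[m]; r=cv2.minAreaRect((q[:,:2]*1000).astype(np.float32)); print(name,m.sum(),np.round(r[0],1),np.round(r[1],1),round(r[2],1),q[:,2].mean().round(4))
for n,d in(("top",t["d"]),("side",s["d"])):
    P=cloud(n,d);X,Y,Z=P[...,0],P[...,1],P[...,2]
    reg=lambda x0,x1,y0,y1,z0,z1:(X>x0)&(X<x1)&(Y>y0)&(Y<y1)&(Z>z0)&(Z<z1)
    rect(P,reg(.47,.66,-.24,-.05,.105,.125),n+" tank rim")
    rect(P,reg(.38,.6,-.5,-.3,-.003,.012),n+" bench")
    rect(P,reg(.38,.6,-.5,-.3,.02,.06),n+" handle")
    rect(P,reg(.40,.68,.05,.25,.055,.075),n+" rack cheeks")
    for x in(.45,.53,.61): rect(P,reg(x-.03,x+.03,.05,.25,.09,.12),n+f" plate{x}")
```

```text
top tank rim 235 [ 564.1 -138.7] [101.  130.3] 1.1 0.1139
top bench 2886 [ 490. -400.] [200.  218.1] 89.9 0.0022
top handle 89 [ 489.6 -403.7] [70.  13.9] 84.7 0.0382
top rack cheeks 409 [554.6 145.9] [115.7 208.2] 89.2 0.0645
top plate0.45 72 [473.5 146.5] [98.1  7. ] 89.4 0.1033
top plate0.53 88 [554.7 145.7] [96.1  9.3] 88.7 0.1047
top plate0.61 103 [634.3 144.2] [98.9  9.6] 88.7 0.1029
side tank rim 260 [ 564.8 -138.7] [104.4 136.7] 0.6 0.1122
side bench 1542 [ 490.1 -400. ] [199.7 219.7] 89.9 0.0021
side handle 73 [ 490.3 -404.7] [73.  17.9] 84.8 0.0343
side rack cheeks 575 [555.  143.8] [118.9 212. ] 89.0 0.0643
side plate0.45 115 [474.2 145.4] [99.4 11.1] 89.7 0.1018
side plate0.53 114 [554.4 145.5] [100.8  11.4] 88.2 0.102
side plate0.61 109 [633.2 141. ] [103.5  12.2] 89.1 0.1017
```

View pics/a.png

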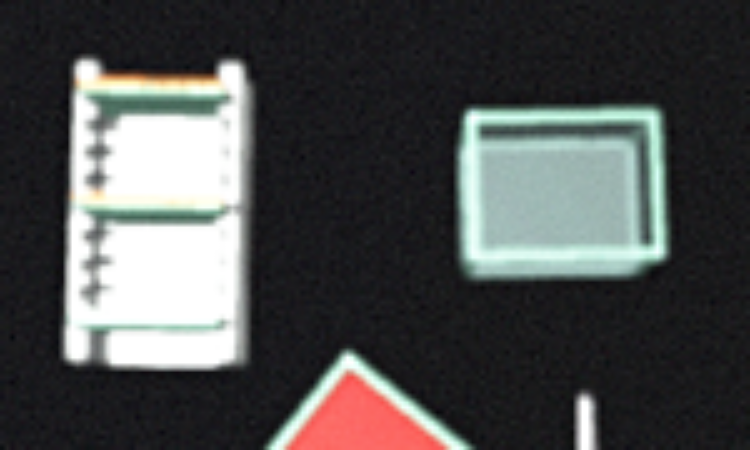

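View pics/b.png

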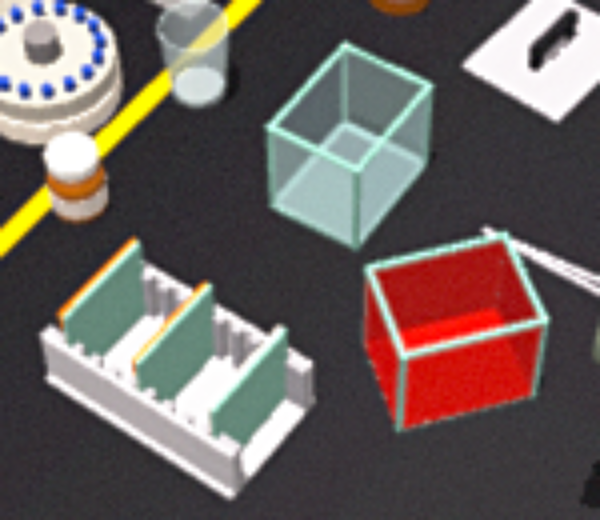

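```bash
cat >> h.py <<'E'
def go(pos, rpy_deg=None, tilt=0, yaw=None):
    """deltas to TCP pos; tool down at yaw (deg), then tilted about tool x by tilt deg"""
    s=telemetry.read_state(); R0=R.from_euler("xyz",s["tcp_rot"])
    R1=R.from_euler("xyz",[180,0,yaw],degrees=True)*R.from_rotvec([tilt,0,0],degrees=True)
    p=R0.inv().apply(np.array(pos)-s["eef_pos"])*100
    w=np.degrees((R0.inv()*R1).as_rotvec())
    return p.round(2).tolist(), w.round(2).tolist()
def wrist_cloudpix(): pass
def proj(Pw,s):
    """world point -> wrist pixel"""
    c=cams.calibration("wrist");K=c["camera_matrix"];T=c["T_tool_cam"]
    pt=R.from_euler("xyz",s["tcp_rot"]).inv().apply(np.atleast_2d(Pw)-s["eef_pos"])
    q=(pt-T[:3,3])@T[:3,:3]; x,y,z=q[:,0],-q[:,1],-q[:,2]
    r=np.hypot(x,y); th=np.arctan2(r,z); return np.c_[K[0,2]+K[0,0]*th*x/r,K[1,2]+K[1,1]*th*y/r]
def wcloud(depth,s):
    c=cams.calibration("wrist");K=c["camera_matrix"];T=c["T_tool_cam"]
    v,u=np.mgrid[0:400,0:640].astype(float); x=(u-K[0,2])/K[0,0];y=(v-K[1,2])/K[1,1]
    th=np.hypot(x,y); k=np.tan(np.minimum(th,1.45))/np.maximum(th,1e-9)
    q=np.stack([x*k*depth,-y*k*depth,-depth],-1)
    pt=q@T[:3,:3].T+T[:3,3]
    return R.from_euler("xyz",s["tcp_rot"]).apply(pt.reshape(-1,3)).reshape(400,640,3)+s["eef_pos"]
def rect(P,b,name=""):
    m=np.all((P>np.array(b)[::2])&(P<np.array(b)[1::2]),-1); q=P[m]
    if m.sum()<5: print(name,m.sum());return
    r=cv2.minAreaRect((q[:,:2]*1000).astype(np.float32)); print(name,m.sum(),np.round(r[0],1),np.round(r[1],1),round(r[2],1),"z",np.percentile(q[:,2],[50,98]).round(4))
E
python3 -c "
from h import *
print(go([.474,.1455,.26],yaw=89.1))"
```

```text
([49.51, -60.18, 4.39], [0.0, 0.0, -75.14])
```

>>> arm_command(
  deltas=[
    [[49.5,-60.2,0],[0,0,-75.1]],
    [[49.5,-60.2,0],[0,0,-75.1]],
    [[49.5,-60.2,0],[0,0,-75.1]],
    [[49.5,-60.2,0],[0,0,-75.1]],
    [[49.5,-60.2,0],[0,0,-75.1]],
    [[49.5,-60.2,0],[0,0,-75.1]],
    [[49.5,-60.2,0],[0,0,-75.1]],
    [[49.5,-60.2,0],[0,0,-75.1]],
    [[49.5,-60.2,0],[0,0,-75.1]],
    [[49.5,-60.2,0],[0,0,-75.1]],
    [[49.5,-60.2,0],[0,0,-75.1]],
    [[49.5,-60.2,0],[0,0,-75.1]],
  ],
  hand=0,
)

```text
t: 2.35
eef_pos: [0.4619, 0.1213, 0.3043]
tcp_rot: [3.14, 0.0, 1.555]
ft_force: [0.8, -0.7, 0.2]
gripper_width: 0.043
grasp_force: 0.0
```

```bash
python3 -c "
from h import *
print(go([.474,.1455,.26],yaw=89.1))"
```

```text
([2.44, 1.17, 4.43], [0.09, 0.02, 0.0])
```

>>> arm_command(
  deltas=[
    [[2.4,1.2,4.4],[0,0,0]],
    [[2.4,1.2,4.4],[0,0,0]],
    [[2.4,1.2,4.4],[0,0,0]],
  ],
)

```text
t: 2.72
eef_pos: [0.4737, 0.1425, 0.2605]
tcp_rot: [3.141, 0.0, 1.555]
ft_force: [-0.4, 0.4, 0.8]
gripper_width: 0.0425
grasp_force: 0.0
```

Run:
```python
from h import *
s=telemetry.read_state(); im,d=cams.camera("wrist"); cv2.imwrite("pics/w1.png",im)
P=wcloud(d,s)
print(s["eef_pos"],s["tcp_rot"])
rect(P,[.44,.51,.05,.25,.095,.12],"plate")
rect(P,[.52,.59,.05,.25,.095,.12],"plate2")
rect(P,[.40,.68,.05,.25,.055,.075],"cheeks")
print(cams.tip_of("wrist","plate_fresh_top"), proj([.474,.1455,.106],s))
print(go([.474,.1455,.152],yaw=89.1))
```

```text
[0.4736516  0.14254873 0.26046921] [3.14132172e+00 4.49744295e-04 1.55454941e+00]
plate 1250 [475.2 147. ] [99.8  7.5] 89.0 z [0.1065 0.1078]
plate2 1693 [554.9 145.3] [100.8   9.9] 89.0 z [0.1061 0.1078]
cheeks 6377 [555.1 145.1] [116.5 210.9] 89.0 z [0.0661 0.0735]
[{'centre': [322.7, 201.6], 'conf': 0.68}] [[322.27420591 204.3777043 ]]
([0.34, -0.06, 10.96], [0.17, -0.01, -0.11])
```

View pics/w1.png

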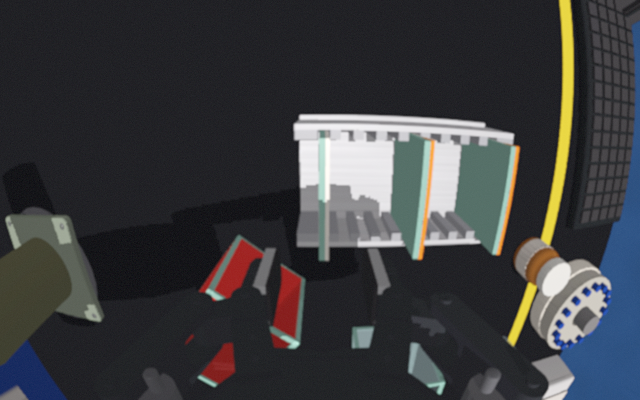

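>>> arm_command(
  deltas=[
    [[0.4,0.12,4],[0,0,0]],
    [[0.4,0.12,8],[0,0,0]],
    [[0.4,0.12,10],[0,0,0]],
    [[0.4,0.12,10.9],[0,0,0]],
    [[0.4,0.12,10.9],[0,0,0]],
    [[0.4,0.12,10.9],[0,0,0]],
  ],
)

```text
t: 3.58
eef_pos: [0.476, 0.1468, 0.1525]
tcp_rot: [3.138, -0.0, 1.554]
ft_force: [1.2, 0.1, -0.2]
gripper_width: 0.0429
grasp_force: 0.0
```

>>> arm_command(
  deltas=[
    [[0,0,0],[0,0,0]],
    [[0,0,0],[0,0,0]],
    [[0,0,0],[0,0,0]],
    [[0,0,0],[0,0,0]],
    [[0,0,0],[0,0,0]],
    [[0,0,0],[0,0,0]],
  ],
  hand=-1,
)

```text
t: 4.32
eef_pos: [0.4755, 0.1471, 0.1517]
tcp_rot: [3.14, -0.0, 1.555]
ft_force: [0.5, 0.7, 6.7]
gripper_width: 0.0068
grasp_force: 60.3
```

>>> arm_command(
  deltas=[
    [[0,0,-1],[0,0,0]],
    [[0,0,-2.5],[0,0,0]],
    [[0,0,-4],[0,0,0]],
    [[0,0,-5.5],[0,0,0]],
    [[0,0,-7],[0,0,0]],
    [[0,0,-9],[0,0,0]],
    [[0,0,-11],[0,0,0]],
    [[0,0,-13],[0,0,0]],
    [[0,0,-15],[0,0,0]],
    [[0,0,-16],[0,0,0]],
    [[0,0,-16],[0,0,0]],
  ],
)

```text
t: 5.7
eef_pos: [0.4752, 0.147, 0.3118]
tcp_rot: [3.14, -0.0, 1.555]
ft_force: [0.2, 0.9, -2.4]
gripper_width: 0.0069
grasp_force: 59.3
```

Run:
```python
from h import *
n="top"
im,d=cams.camera(n); P=cloud(n,d)
s=telemetry.read_state();print(s["eef_pos"],s["tcp_rot"],s["grasp_force"])
rect(P,[.50,.68,.05,.25,.055,.075],"cheeks"); rect(P,[.53,.59,.05,.25,.09,.12],"p2")
rect(P,[.47,.66,-.24,-.05,.105,.125],"tank")
# plate in hand: wrist view
s=telemetry.read_state(); im,d=cams.camera("wrist"); P=wcloud(d,s); 
T=R.from_euler("xyz",s["tcp_rot"]).inv().apply((P-s["eef_pos"]).reshape(-1,3)).reshape(P.shape)
m=(abs(T[...,1])<.02)&(abs(T[...,0])<.06)&(T[...,2]>.03)&(T[...,2]<.17)&(d>0)
rect(T,[-.06,.06,-.02,.02,.035,.06],"top edge in tool"); rect(T,[.03,.06,-.02,.02,.06,.16],"side edge in tool")
q=T[m]; 
for z in np.arange(.04,.16,.01):
    k=abs(q[:,2]-z)<.005
    if k.sum()>5: print(z.round(3),k.sum(),np.percentile(q[k],[2,98],axis=0)[:,:2].round(4).tolist())
cv2.imwrite("pics/w2.png",im)
```

```text
[0.47469561 0.14694221 0.31084086] [-3.14150831e+00 -2.30725398e-05  1.55456841e+00] 59.31197762489319
cheeks 223 [579.3 144.8] [115.  157.4] 89.4 z [0.0656 0.0732]
p2 40 [553.6 117.5] [43.7  8.9] 88.6 z [0.106  0.1107]
tank 236 [ 564.  -139.1] [100.7 130.9] 1.0 z [0.1146 0.1198]
top edge in tool 4769 [5.2 0.1] [32.9 88.6] 74.0 z [0.0453 0.0585]
side edge in tool 439 [49.6 -0.6] [1.  8.3] 0.3 z [0.0895 0.1432]
0.04 1776 [[-0.0355, -0.0151], [0.048, 0.0145]]
0.05 2644 [[-0.036, -0.015], [0.0496, 0.0144]]
0.06 594 [[0.0062, -0.0166], [0.0499, 0.016]]
0.07 180 [[0.0063, -0.0136], [0.0499, 0.0132]]
0.08 73 [[0.0492, -0.0045], [0.05, 0.0034]]
0.09 45 [[0.0494, -0.0043], [0.0498, 0.0031]]
0.1 58 [[0.0492, -0.0045], [0.05, 0.0033]]
0.11 39 [[0.0493, -0.0047], [0.0498, 0.0034]]
0.12 39 [[0.0492, -0.0037], [0.0501, 0.0031]]
0.13 24 [[0.0494, -0.0039], [0.0498, 0.0033]]
0.14 36 [[0.0491, -0.0042], [0.05, 0.0035]]
```

View pics/w2.png

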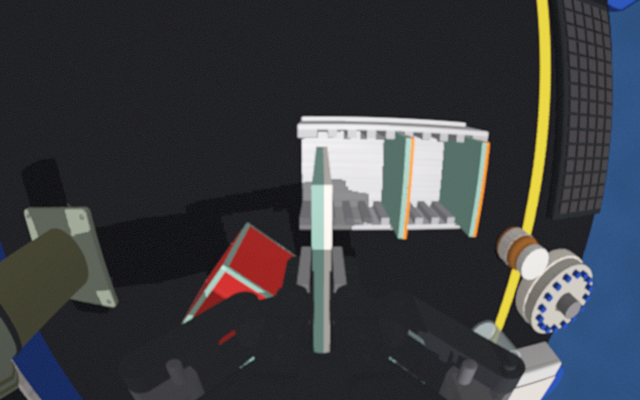

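Run:
```python
from h import *
s=telemetry.read_state(); im,d=cams.camera("wrist"); P=wcloud(d,s)
T=R.from_euler("xyz",s["tcp_rot"]).inv().apply((P-s["eef_pos"]).reshape(-1,3)).reshape(P.shape)
q=T[(abs(T[...,1])<.07)&(abs(T[...,0])<.06)&(d>0)]
for z in np.arange(-.02,.08,.01):
    k=abs(q[:,2]-z)<.005
    if k.sum()>5: print(z.round(3),k.sum(),np.percentile(q[k],[1,99],axis=0)[:,:2].round(4).tolist())
def tgt(xf,th,h):
    """foot centre at tank x xf (m), tilt th deg, lowest edge h above tank floor"""
    yaw=np.radians(1.0); t=np.radians(th); 
    foot=np.array([.564,-.139,0])+np.array([xf*np.cos(yaw),xf*np.sin(yaw),.006+h+.004*np.sin(t)])
    Rt=R.from_euler("xyz",[180,0,91.0],degrees=True)*R.from_rotvec([-th,0,0],degrees=True)
    return foot-Rt.apply([0,-.0005,.146])
for a in((.0,10,.16),(.0,10,.003)):
    p=tgt(*a); print(p,go(p,yaw=91.0,tilt=-a[1]))
```

```text
-0.02 9444 [[0.001, -0.0603], [0.02, 0.0596]]
-0.01 7451 [[-0.0076, -0.058], [0.0178, 0.0573]]
0.0 6229 [[-0.0115, -0.0516], [0.0177, 0.0511]]
0.01 3891 [[-0.0118, -0.0454], [0.017, 0.0446]]
0.02 4565 [[-0.0087, -0.0391], [0.0136, 0.0381]]
0.03 1443 [[-0.0105, -0.0314], [0.0138, 0.0309]]
0.04 1703 [[-0.0373, -0.0164], [0.0485, 0.0157]]
0.05 2690 [[-0.0382, -0.0161], [0.0497, 0.0156]]
0.06 605 [[0.0061, -0.0169], [0.0499, 0.0163]]
0.07 175 [[0.0063, -0.0137], [0.05, 0.0136]]
[ 0.53914356 -0.13943387  0.31056335] ([-28.52, 6.95, -0.08], [-10.12, 0.18, -1.93])
[ 0.53914356 -0.13943387  0.15356335] ([-28.52, 6.99, 15.62], [-10.12, 0.18, -1.93])
```

```bash
cat >> h.py <<'E'
def tgt(xf,th,h):
    yaw=np.radians(1.0); t=np.radians(th)
    foot=np.array([.564,-.139,0])+np.array([xf*np.cos(yaw),xf*np.sin(yaw),.006+h+.004*np.sin(t)])
    Rt=R.from_euler("xyz",[180,0,91.0],degrees=True)*R.from_rotvec([-th,0,0],degrees=True)
    return foot-Rt.apply([0,-.0005,.146])
E
python3 - <<'E'
from h import *
p=tgt(0,6.5,.155); print(p,go(p,yaw=91.0,tilt=-6.5))
E
```

```text
[ 0.54797156 -0.13927978  0.30657091] ([-28.49, 7.84, 0.32], [-6.62, 0.12, -1.93])
```

>>> arm_command(
  deltas=[
    [[-3,0.8,0],[-1,0,-0.3]],
    [[-7,1.9,0],[-2,0,-0.6]],
    [[-12,3.3,0],[-3,0,-0.9]],
    [[-17,4.7,0.1],[-4,0,-1.2]],
    [[-22,6,0.2],[-5.5,0.1,-1.6]],
    [[-26,7.1,0.3],[-6.6,0.1,-1.9]],
    [[-28,7.7,0.3],[-6.6,0.1,-1.9]],
    [[-28.5,7.8,0.3],[-6.6,0.1,-1.9]],
    [[-28.5,7.8,0.3],[-6.6,0.1,-1.9]],
    [[-28.5,7.8,0.3],[-6.6,0.1,-1.9]],
  ],
)

```text
t: 7.1
eef_pos: [0.5481, -0.1378, 0.3078]
tcp_rot: [3.027, -0.0, 1.59]
ft_force: [0.1, 0.2, -1.6]
gripper_width: 0.0067
grasp_force: 59.3
```

Run:
```python
from h import *
s=telemetry.read_state(); print(s["eef_pos"],np.degrees(s["tcp_rot"])); im,d=cams.camera("wrist"); cv2.imwrite("pics/w3.png",im); P=wcloud(d,s)
rect(P,[.47,.66,-.24,-.05,.108,.122],"tank rim wrist")
p=tgt(0,6.5,.155); print(go(p,yaw=91.0,tilt=-6.5))
p=tgt(0,6.5,.003); print(p,go(p,yaw=91.0,tilt=-6.5))
```

```text
[ 0.54808349 -0.13783694  0.30780995] [ 1.73423166e+02 -2.69194339e-02  9.10722157e+01]
tank rim wrist 2874 [ 564.4 -139.4] [101.1 131.1] 1.1 z [0.1154 0.117 ]
([-0.14, -0.03, 0.13], [0.09, -0.02, 0.07])
[ 0.54797156 -0.13927978  0.15457091] ([-0.14, -1.78, 15.23], [0.09, -0.02, 0.07])
```

View pics/w3.png

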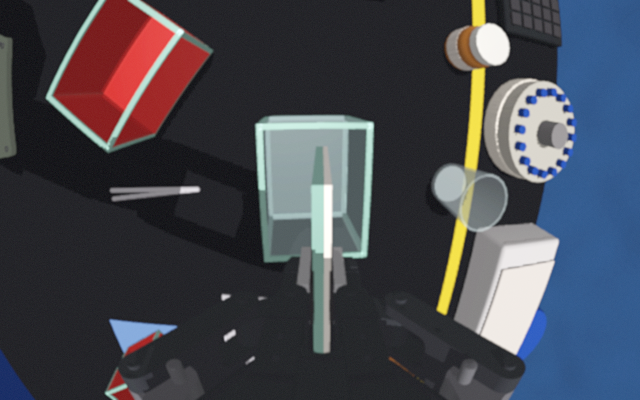

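>>> arm_command(
  deltas=[
    [[-0.1,-0.3,2.5],[0,0,0]],
    [[-0.1,-0.6,5],[0,0,0]],
    [[-0.1,-0.9,7.5],[0,0,0]],
    [[-0.1,-1.15,10],[0,0,0]],
    [[-0.1,-1.4,12],[0,0,0]],
    [[-0.1,-1.6,14],[0,0,0]],
    [[-0.1,-1.7,14.8],[0,0,0]],
    [[-0.1,-1.75,15.1],[0,0,0]],
    [[-0.1,-1.75,15.1],[0,0,0]],
  ],
)

```text
t: 8.28
eef_pos: [0.5486, -0.1403, 0.1565]
tcp_rot: [3.025, 0.001, 1.588]
ft_force: [0.3, -0.0, -0.8]
gripper_width: 0.0069
grasp_force: 59.2
```

>>> arm_command(
  deltas=[
    [[0,-0.02,0.15],[0,0,0]],
    [[0,-0.03,0.3],[0,0,0]],
    [[0,-0.03,0.3],[0,0,0]],
  ],
)

```text
t: 8.65
eef_pos: [0.5482, -0.1403, 0.1529]
tcp_rot: [3.026, 0.0, 1.588]
ft_force: [-0.4, 0.5, -1.1]
gripper_width: 0.0068
grasp_force: 59.2
```

>>> arm_command(
  deltas=[
    [[0,-0.01,0.1],[0,0,0]],
    [[0,-0.02,0.15],[0,0,0]],
    [[0,-0.02,0.15],[0,0,0]],
  ],
)

```text
t: 9.02
eef_pos: [0.5482, -0.1403, 0.1513]
tcp_rot: [3.026, 0.0, 1.588]
ft_force: [-0.2, -0.8, -2.1]
gripper_width: 0.007
grasp_force: 59.3
```

>>> arm_command(
  deltas=[
    [[0,-0.01,0.1],[0,0,0]],
    [[0,-0.01,0.1],[0,0,0]],
    [[0,-0.01,0.1],[0,0,0]],
  ],
)

```text
t: 9.4
eef_pos: [0.5485, -0.1404, 0.1511]
tcp_rot: [3.026, 0.0, 1.588]
ft_force: [-1.9, 1.0, 5.7]
gripper_width: 0.0068
grasp_force: 60.2
```

>>> arm_command(
  deltas=[
    [[0,0,0],[0,0,0]],
    [[0,0.1,0],[0,0,0]],
    [[0,0.2,0],[0,0,0]],
    [[0,0.2,0],[0,0,0]],
  ],
  hand=-0.63,
)

```text
t: 9.9
eef_pos: [0.5503, -0.1403, 0.1504]
tcp_rot: [3.026, 0.0, 1.588]
ft_force: [0.3, -0.3, 0.0]
gripper_width: 0.0159
grasp_force: 0.0
```

```bash
cat >> h.py <<'E'
def plate():
    s=telemetry.read_state(); im,d=cams.camera("wrist"); P=wcloud(d,s)
    rect(P,[.47,.66,-.24,-.05,.1135,.122],"rim")
    for z in np.arange(.02,.115,.01):
        m=(abs(P[...,2]-z)<.005)&(P[...,0]>.522)&(P[...,0]<.605)&(P[...,1]<-.04)&(P[...,1]>-.197)&(P[...,1]<-.0845)
        q=P[m&(P[...,1]>-.0945)]
        if len(q)>3: print(z.round(3),len(q),np.percentile(q[:,0],[2,98]).round(4),np.percentile(q[:,1],[2,98]).round(4))
    return im
E
python3 - <<'E'
from h import *
plate(); s=telemetry.read_state(); print(s["eef_pos"],s["gripper_width"])
E
```

```text
rim 8685 [ 564.2 -139.4] [102.3 131.1] 0.4 z [0.1156 0.1207]
0.06 15 [0.5524 0.5598] [-0.0908 -0.0905]
0.07 77 [0.5514 0.5595] [-0.0934 -0.0904]
0.08 83 [0.5499 0.5576] [-0.0912 -0.0903]
0.09 107 [0.5487 0.5565] [-0.0911 -0.0904]
0.1 149 [0.5465 0.5556] [-0.0939 -0.0904]
0.11 195 [0.5465 0.5542] [-0.0944 -0.0906]
[ 0.55025743 -0.14026581  0.15042962] 0.015817140685252726
```

>>> arm_command(
  deltas=[
    [[0,0.05,-0.5],[0,0,0]],
    [[0,0.1,-1],[0,0,0]],
    [[0,0.18,-1.6],[0,0,0]],
    [[0,-0.1,-1.65],[0,0,0]],
    [[0,-0.4,-1.65],[0,0,0]],
    [[0,-0.7,-1.75],[0,0,0]],
    [[0,-0.9,-1.75],[0,0,0]],
    [[0,-0.9,-1.75],[0,0,0]],
  ],
)

```text
t: 10.95
eef_pos: [0.539, -0.1404, 0.1667]
tcp_rot: [3.027, -0.0, 1.588]
ft_force: [-0.4, 0.5, -0.6]
gripper_width: 0.0155
grasp_force: 0.1
```

Run:
```python
from h import *
plate(); s=telemetry.read_state(); print(s["eef_pos"],s["ft_force"])
```

```text
rim 6927 [ 564.9 -139.5] [101.6 130.8] 0.8 z [0.1156 0.1205]
0.05 12 [0.5566 0.5589] [-0.0943 -0.0914]
0.06 46 [0.5477 0.5553] [-0.0934 -0.0906]
0.07 66 [0.5447 0.5535] [-0.0937 -0.0903]
0.08 77 [0.5424 0.552 ] [-0.0941 -0.0904]
0.09 89 [0.5401 0.5493] [-0.0941 -0.0907]
0.1 196 [0.5369 0.5465] [-0.0944 -0.0907]
0.11 56 [0.5383 0.5448] [-0.0945 -0.0909]
[ 0.53916686 -0.14042413  0.16682644] [ 0.88836452  0.1453406  -0.01745791]
```

Tilt ~14° now; withdraw straight up, slowly at first.

>>> arm_command(
  deltas=[
    [[0,0.04,-0.4],[0,0,0]],
    [[0,0.08,-0.8],[0,0,0]],
    [[0,0.13,-1.2],[0,0,0]],
    [[0,0.18,-1.6],[0,0,0]],
    [[0,0.3,-2.6],[0,0,0]],
    [[0,0.6,-5],[0,0,0]],
    [[0,1,-9],[0,0,0]],
    [[0,1.5,-13],[0,0,0]],
    [[0,1.5,-13],[0,0,0]],
    [[0,1.5,-13],[0,0,0]],
  ],
)

```text
t: 12.25
eef_pos: [0.539, -0.1403, 0.2978]
tcp_rot: [3.027, 0.0, 1.588]
ft_force: [-0.7, 0.5, 0.4]
gripper_width: 0.0159
grasp_force: 0.0
```

Run:
```python
from h import *
im=plate(); cv2.imwrite("pics/w4.png",im); s=telemetry.read_state(); print(s["eef_pos"],s["ft_force"])
t,d=cams.camera("top"); P=cloud("top",d)
rect(P,[.47,.66,-.24,-.05,.105,.125],"tank")
print(go([.4897,-.404,.17],yaw=84.7))
```

```text
rim 2634 [ 564.5 -139.9] [101.1 131.6] 1.0 z [0.1155 0.1169]
0.02 20 [0.5527 0.5641] [-0.0939 -0.0907]
0.03 9 [0.5558 0.5606] [-0.0943 -0.0909]
0.04 26 [0.5466 0.5557] [-0.0943 -0.0905]
0.05 18 [0.5427 0.5496] [-0.094  -0.0904]
0.06 31 [0.5369 0.5465] [-0.094  -0.0904]
0.07 27 [0.5324 0.5416] [-0.0944 -0.0911]
0.08 26 [0.5276 0.5365] [-0.0944 -0.091 ]
0.09 26 [0.5249 0.5331] [-0.0941 -0.0908]
0.1 40 [0.522  0.5283] [-0.0943 -0.0907]
[ 0.53854497 -0.14014397  0.29678931] [ 0.09128135 -0.17480232 -0.66516154]
tank 98 [ 563.7 -135.1] [ 99.7 123. ] 1.0 z [0.1151 0.1201]
([-26.32, -6.7, 11.92], [6.43, -0.42, 6.26])
```

View pics/w4.png

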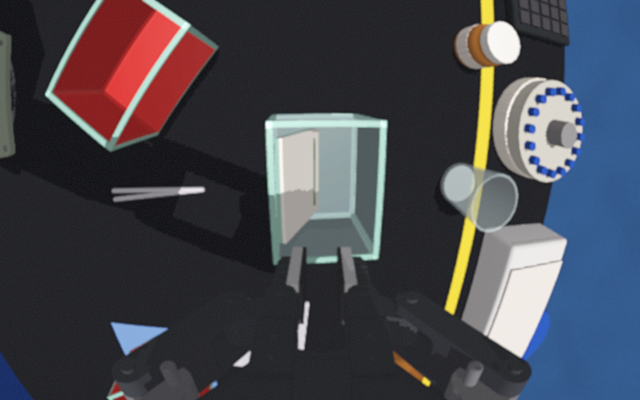

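>>> arm_command(
  deltas=[
    [[-5,-1.3,1],[3,0,3]],
    [[-11,-2.8,2],[6.4,-0.4,6.3]],
    [[-17,-4.3,4],[6.4,-0.4,6.3]],
    [[-22,-5.6,6],[6.4,-0.4,6.3]],
    [[-25,-6.4,7.5],[6.4,-0.4,6.3]],
    [[-26.3,-6.7,8],[6.4,-0.4,6.3]],
    [[-26.3,-6.7,8],[6.4,-0.4,6.3]],
    [[-26.3,-6.7,8],[6.4,-0.4,6.3]],
    [[-26.3,-6.7,8],[6.4,-0.4,6.3]],
  ],
  hand=0,
)

```text
t: 13.48
eef_pos: [0.4872, -0.4033, 0.2117]
tcp_rot: [3.137, 0.001, 1.479]
ft_force: [-0.7, -1.5, 0.3]
gripper_width: 0.0424
grasp_force: 0.0
```

Run:
```python
from h import *
s=telemetry.read_state(); im,d=cams.camera("wrist"); P=wcloud(d,s); cv2.imwrite("pics/w5.png",im)
print(s["eef_pos"],np.degrees(s["tcp_rot"]))
rect(P,[.43,.55,-.46,-.35,.034,.045],"handle"); rect(P,[.40,.58,-.5,-.31,.0025,.009],"lid")
rect(P,[.55,.70,-.48,-.34,.08,.2],"bottle")
t=np.load("top0.npz");rect(cloud("top",t["d"]),[.53,.75,-.52,-.30,.08,.22],"bottle top")
print(go([.4897,-.404,.084],yaw=84.7))
```

```text
[ 0.48718232 -0.40331186  0.21165453] [1.79738635e+02 7.53613227e-02 8.47639406e+01]
handle 1355 [ 490.6 -405.1] [71.1 13.8] 84.5 z [0.0392 0.0406]
lid 16983 [ 487.3 -400.6] [166.8 183.3] 4.5 z [0.0045 0.0059]
bottle 9943 [ 657.8 -387.9] [71.5 48. ] 67.8 z [0.131  0.1902]
bottle top 425 [ 665.7 -387.8] [71.7 62.4] 36.8 z [0.1323 0.1929]
([-0.02, 0.21, 12.76], [0.26, 0.08, 0.06])
```

View pics/w5.png

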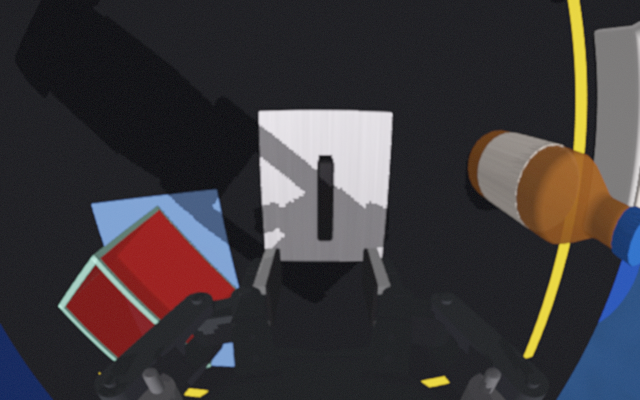

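>>> arm_command(
  deltas=[
    [[-0.1,0.3,4],[0,0,0.2]],
    [[-0.1,0.3,8],[0.2,0,0.2]],
    [[-0.1,0.3,11],[0.2,0,0.2]],
    [[-0.1,0.3,12.7],[0.2,0,0.2]],
    [[-0.1,0.3,12.7],[0.2,0,0.2]],
    [[-0.1,0.3,12.7],[0.2,0,0.2]],
  ],
)

```text
t: 14.28
eef_pos: [0.4906, -0.4065, 0.0854]
tcp_rot: [3.139, 0.003, 1.474]
ft_force: [0.2, 0.7, -0.6]
gripper_width: 0.0425
grasp_force: 0.0
```

>>> arm_command(
  deltas=[
    [[0,0,0],[0,0,0]],
    [[0,0,0],[0,0,0]],
    [[0,0,0],[0,0,0]],
    [[0,0,0],[0,0,0]],
    [[0,0,0],[0,0,0]],
  ],
  hand=-1,
)

```text
t: 14.9
eef_pos: [0.4906, -0.4066, 0.0854]
tcp_rot: [3.139, 0.002, 1.474]
ft_force: [1.7, 0.0, 5.7]
gripper_width: 0.013
grasp_force: 60.7
```

>>> arm_command(
  deltas=[
    [[0,0,-1],[0,0,0]],
    [[0,0,-3],[0,0,0]],
    [[0,0,-6],[0,0,0]],
    [[0,0,-10],[0,0,0]],
    [[0,0,-13],[0,0,0]],
    [[0,0,-15],[0,0,0]],
    [[0,0,-15],[0,0,0]],
    [[0,0,-15],[0,0,0]],
  ],
)

```text
t: 15.9
eef_pos: [0.4889, -0.4049, 0.232]
tcp_rot: [-3.139, -0.002, 1.474]
ft_force: [0.4, -0.4, -5.6]
gripper_width: 0.0129
grasp_force: 59.2
```

Run:
```python
from h import *
s=telemetry.read_state(); im,d=cams.camera("wrist"); P=wcloud(d,s)
R0=R.from_euler("xyz",s["tcp_rot"]); T=R0.inv().apply((P-s["eef_pos"]).reshape(-1,3)).reshape(P.shape)
print(s["eef_pos"],np.degrees(s["tcp_rot"]),s["grasp_force"])
rect(T,[-.085,.10,-.085,.085,.07,.095],"lid in tool")
m=(T[...,2]>.07)&(T[...,2]<.095)&(abs(T[...,1])<.07)&(abs(T[...,0])<.1); q=T[m]
A=np.c_[q[:,:2],np.ones(len(q))]; print(np.linalg.lstsq(A,q[:,2],rcond=None)[0])
```

```text
[ 0.48891082 -0.40492818  0.23196954] [-1.79854335e+02 -8.99349956e-02  8.44563826e+01] 59.16845262050629
lid in tool 33983 [ 0.4 -0.4] [150.3 120.7] 0.1 z [0.0808 0.0821]
[-0.00300799  0.00318162  0.08090883]
```

Run:
```python
from h import *
print(go([.5641,-.1397,.232],yaw=91),go([.5641,-.1397,.203],yaw=91))
```

```text
([27.11, 4.94, -0.01], [-0.18, -0.14, -6.54]) ([27.1, 4.95, 2.89], [-0.18, -0.14, -6.54])
```

>>> arm_command(
  deltas=[
    [[3,0.5,0],[0,0,-1]],
    [[7,1.3,0],[0,0,-2]],
    [[12,2.2,0],[0,0,-3]],
    [[17,3.1,0],[-0.1,-0.1,-4]],
    [[22,4,0],[-0.2,-0.1,-5.5]],
    [[26,4.7,0],[-0.2,-0.1,-6.5]],
    [[27.1,4.9,0],[-0.2,-0.1,-6.5]],
    [[27.1,4.9,0],[-0.2,-0.1,-6.5]],
    [[27.1,4.9,0],[-0.2,-0.1,-6.5]],
    [[27.1,4.9,0],[-0.2,-0.1,-6.5]],
  ],
)

```text
t: 17.2
eef_pos: [0.5643, -0.142, 0.2333]
tcp_rot: [3.139, 0.003, 1.586]
ft_force: [-0.4, 0.1, -5.0]
gripper_width: 0.0134
grasp_force: 59.1
```

Run:
```python
from h import *
s=telemetry.read_state();print(s["eef_pos"],np.degrees(s["tcp_rot"]))
print(go([.5641,-.1397,.203],yaw=91))
im,d=cams.camera("side"); P=cloud("side",d); rect(P,[.47,.66,-.24,-.05,.095,.122],"rim")
```

```text
[ 0.56432013 -0.14201614  0.23331966] [1.79830656e+02 1.57327324e-01 9.08498332e+01]
([0.24, -0.03, 3.03], [0.17, 0.16, -0.15])
rim 210 [ 564.1 -138.3] [103.6 132.8] 1.0 z [0.1098 0.1184]
```

>>> arm_command(
  deltas=[
    [[0.2,0,1],[0.1,0.1,-0.1]],
    [[0.2,0,2],[0.2,0.2,-0.1]],
    [[0.2,0,2.6],[0.2,0.2,-0.1]],
    [[0.2,0,2.9],[0.2,0.2,-0.1]],
    [[0.2,0,3],[0.2,0.2,-0.1]],
    [[0.2,0,3],[0.2,0.2,-0.1]],
  ],
)

```text
t: 18.0
eef_pos: [0.5648, -0.1388, 0.2037]
tcp_rot: [3.141, -0.001, 1.589]
ft_force: [0.5, 0.2, -5.0]
gripper_width: 0.0134
grasp_force: 59.1
```

>>> arm_command(
  deltas=[
    [[0,0,0.1],[0,0,0]],
    [[0,0,0.2],[0,0,0]],
    [[0,0,0.2],[0,0,0]],
  ],
)

```text
t: 18.38
eef_pos: [0.5646, -0.1387, 0.2014]
tcp_rot: [-3.141, -0.001, 1.589]
ft_force: [0.5, -0.0, -5.5]
gripper_width: 0.0132
grasp_force: 59.1
```

>>> arm_command(
  deltas=[
    [[0,0,0.08],[0,0,0]],
    [[0,0,0.15],[0,0,0]],
    [[0,0,0.15],[0,0,0]],
  ],
)

```text
t: 18.75
eef_pos: [0.5648, -0.1388, 0.2004]
tcp_rot: [3.141, -0.001, 1.589]
ft_force: [-0.9, 0.2, -2.2]
gripper_width: 0.0129
grasp_force: 59.5
```

Contact beginning; a touch more, then release.

>>> arm_command(
  deltas=[
    [[0,0,0.06],[0,0,0]],
    [[0,0,0.06],[0,0,0]],
    [[0,0,0.06],[0,0,0]],
  ],
)

```text
t: 19.12
eef_pos: [0.5648, -0.1387, 0.2003]
tcp_rot: [3.141, -0.001, 1.589]
ft_force: [-3.9, 2.1, 6.3]
gripper_width: 0.0132
grasp_force: 60.6
```

>>> arm_command(
  deltas=[
    [[0,0,0],[0,0,0]],
    [[0,0,0],[0,0,0]],
    [[0,0,0],[0,0,0]],
    [[0,0,-0.1],[0,0,0]],
  ],
  hand=0,
)

```text
t: 19.62
eef_pos: [0.5647, -0.1388, 0.2002]
tcp_rot: [-3.141, -0.001, 1.589]
ft_force: [0.1, -0.4, -0.6]
gripper_width: 0.0426
grasp_force: 0.0
```

>>> arm_command(
  deltas=[
    [[0,0,-1],[0,0,0]],
    [[0,0,-3],[0,0,0]],
    [[0,0,-6],[0,0,0]],
    [[0,0,-10],[0,0,0]],
    [[0,0,-12],[0,0,0]],
    [[0,0,-12],[0,0,0]],
    [[0,0,-12],[0,0,0]],
  ],
)

```text
t: 20.5
eef_pos: [0.5642, -0.1387, 0.3195]
tcp_rot: [-3.14, -0.002, 1.589]
ft_force: [-0.5, -0.5, -0.7]
gripper_width: 0.0426
grasp_force: 0.0
```

Run:
```python
from h import *
s=telemetry.read_state(); im,d=cams.camera("wrist"); P=wcloud(d,s); print(s["eef_pos"],s["ft_force"])
rect(P,[.47,.66,-.24,-.03,.113,.123],"lid"); rect(P,[.5,.62,-.2,-.08,.145,.16],"handle"); rect(P,[.47,.66,-.24,-.03,.08,.11],"tank side")
im,d=cams.camera("side"); P=cloud("side",d); cv2.imwrite("pics/s9.png",cv2.resize(im[130:300,220:420],None,fx=3.5,fy=3.5))
rect(P,[.40,.68,.05,.25,.055,.075],"cheeks"); rect(P,[.47,.66,-.24,-.03,.02,.105],"tank side"); 
s0=np.load("side0.npz"); P=cloud("side",s0["d"]); rect(P,[.47,.66,-.24,-.03,.02,.105],"tank side before")
```

```text
[ 0.56421439 -0.1386737   0.31949822] [-0.48682347 -0.47058973 -0.69909661]
lid 17737 [ 564.4 -137.9] [121.  149.1] 1.1 z [0.1194 0.1209]
handle 1478 [ 564.5 -137.3] [14.3 71.2] 0.7 z [0.1541 0.1556]
tank side 0
cheeks 534 [554.2 143.5] [119.8 211.6] 89.0 z [0.0642 0.0734]
tank side 512 [ 533.1 -118.3] [167.6  84.2] 54.7 z [0.0592 0.0974]
tank side before 968 [ 564.5 -138.6] [105.6 137.4] 0.6 z [0.0667 0.1027]
```

View pics/s9.png

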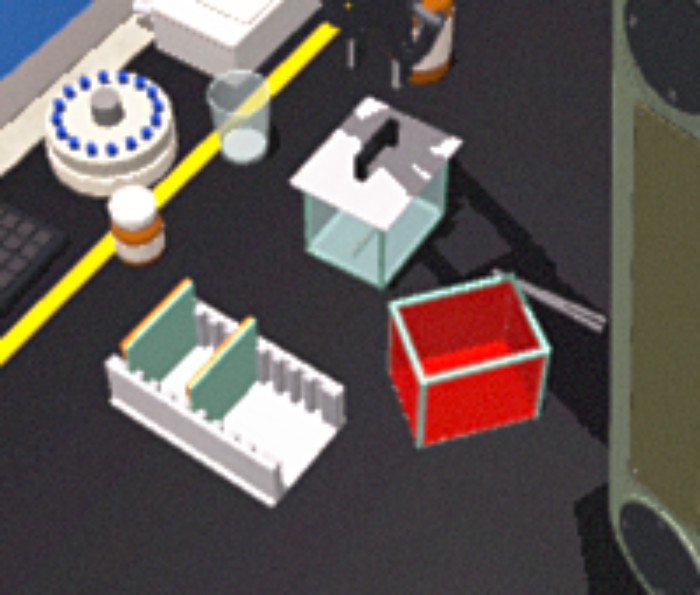

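The picture shows the lid squarely on the tank (crop pixel ~378,160), both orange-topped plates still in the rack, and the fresh plate leaning inside.

```bash
python3 -c "
from rig import workorder
print(workorder.job_done())"
```

```text
the job is handed in; nothing more can be done
None
```

The fresh plate stands in the tank with its glass back on the wall nearest the robot, at roughly 24°. The lid is square on the rim within about 2 mm, both finished plates are still in the rack, and I handed the job in at about 21 s; no verdict came back.

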